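Isolate the paint mixer and draw its paddles

ROBOT

A 6-joint arm with a two-finger parallel gripper is mounted at the origin on the work surface. World frame = base frame: x ahead of the robot, y to its left, z up, the work surface at z = 0. Lengths are in mm, angles in degrees, forces in N, time in s.
With the tool pointing down it reaches from about 300 to 850 mm from the base axis. Payload 4.2 kg.
Tool frame: the origin (TCP) lies at the very end of the fingers, on their centre line; the grasp point (between the pads) lies 19 mm behind it (env.grasp_offset is the distance from the TCP to the grasp point, in mm); z points along the fingers, y is the line along which they close (so a half turn about z gives the same grasp; the last joint's range is limited). The gripper opens to 91 mm and grips with 3 to 60 N. Pads are 32 mm wide; open, the fingers measure 118 mm over their backs; the gripper's body (76 mm by 178 mm) begins 60 mm behind the grasp point.
Start: joints at [-73.052, 18.312, 89.639, -0, 72.044, -1.146], TCP at [178.585, -546.581, 213.976] pointing down, gripper open.
Joint ranges: [-177.97, 177.97], [-48.28, 115.42], [12.27, 149.76], [-77.06, 257.06], [2.81, 150.46], [-146.56, 146.56]. Speed limits (degrees/s): [147.25, 147.25, 180, 180, 180, 180].

INTERFACE

Orientations are given as [roll, pitch, yaw] about the fixed x, y, z axes, in that order (R = Rz(yaw) Ry(pitch) Rx(roll)).
In Python, from workcell import env, eyes gives the robot as it stands.
- The arm moves only by the tool send_rows, never from a script. Its arguments are lists of equal length, an entry for each row: "grip": the opening, from -1 (shut) to 1 (fully open), so that 0 is half open; "xyz": the shift along the world's x, y, z in m, a list of three; "yaw": the turn about the world's z in degrees. A call has 1 to 8 rows; each row is the pose to reach, as a shift and turn from the pose commanded when the call began; what a row does not reach only later rows make up. A row lasts 1/12 s, in which the tool goes at most 41.7 mm and 7.16 degrees, less where a joint would pass 70% of its speed; a pose out of reach is approached as far as the arm can. A call with a gripper value outside its range is refused whole. The fingers move at their own pace and stop on an object; "grip_force" is the grip in N (left out, the last holds). Time passes only in rows, so rows that repeat a pose let the fingers close. It gives the time, the measured TCP pose, the force, the opening and the grip force at its end, in the units of the state.
- env.state(): the state, without advancing time (a new reading comes with each control period).
- eyes.grab_frame(name): name is "scene" or "top"; returns a dict with "frame" (384x512x3 uint8, red, green, blue), "fx", "fy", "cx", "cy" (pixels), "pose" (4x4, takes a point from camera to world coordinates). Camera axes: x right, y down, z forward; pixel columns grow to the right and rows downward; lengths in mm; the calibration is good to about 2 mm. A picture is of the moment at which its call begins. There is no depth.
- env.job_done(): hands the job in; it is judged then, once.
The state is a dict: "time_s": time; "qpos": joint angles; "qvel": joint speeds; "effort": joint torques, N m; "ee_pos": TCP position; "ee_rot": TCP orientation; "force": force on the tool from outside, world axes, zero at the start; "torque": the same for the moment, N m; "gripper_width": finger opening in mm; "gripper_force": force on a finger pad.
Only numpy, scipy, OpenCV 4.12 (cv2) and the standard library are available. Lean on these libraries where they do the work, as an engineer would, in place of code of your own. Each camera call takes 0.05 s, during which the arm holds its last target. There are 200 camera calls.

TASK

Make the paint mixer safe by pulling its red safety plug out of the socket before any paddle is drawn, and put the plug in the blue dish. Draw every mixing paddle out of the mixer through the yellow guard, turning each so that its flat blade passes through the slot, and stand them all upright, foot down, in the slots of the wooden draining rack. Leave the tin, the jug and the brush alone.

Things in the scene. Friction and masses are not known exactly. Their poses are not given: they have to be found in the camera images.
- mixer: paint mixer base, fixed to the bench, 230 (x) x 200 (y) mm. Origin: centre of its underside. Grey drive plate, top 20 mm above the bench, with four square cups 24 x 24 mm, cup floor 6 mm above the bench, centred at x = +-53, y = +-47.5 mm. Above it on corner posts lies the fixed yellow guard.
- guard (a point): middle of the top of the mixer's yellow guard plate (axes as the mixer base), 82 mm above the bench; its underside is 76 mm above the bench. One slot right above each cup, 92 mm along x and 26 mm along y. A paddle blade passes only when within about 10 degrees of the slot's long direction (x); if lifted 25 mm otherwise it strikes the guard.
- rack: loose wooden draining rack (1.6 kg), 116 (x) x 260 (y) x 60 (z) mm. Origin: centre of its underside. Floor 6 mm thick; four slots open at the top, each 88 mm along its x and 32 mm along its y, 54 mm deep, centred at x = 0, y = -102, -34, +34, +102 mm. May be pushed aside by accident.
- socket: safety socket of the mixer, grey block 80 x 80 x 45 mm fixed to the bench; origin: centre of its underside. The plug's prong goes 30 mm down into a 22 mm square hole in the middle of its top. A sprung detent slide (orange thumb piece on the +y half of the top) snaps into the prong's notch: about 8 to 15 N straight up, over the first 15 to 30 mm, pulls the plug out.
- plug_grip (a point): centre of the red body of the safety plug (120 g), 46 (x) x 32 (y) x 50 (z) mm. Below the body is a brass prong 20 x 20 mm, 32 mm long, ending 57 mm below this point. It starts seated in the socket, z up, its axes parallel to the socket's.
- dish: loose blue plastic dish, 110 x 110 x 55 mm outside, wall 4 mm, floor 4 mm, open at the top; origin: centre of its underside. May be pushed aside by accident.
- tin: bystander: closed paint tin, 72 mm diameter, 90 mm high; origin: centre of its underside
- jug: bystander: white paint jug 70 x 110 mm, 140 mm high, red cap; origin: centre of its underside
- brush: bystander: paint brush lying on the bench
- paddle1_grip (a point): centre of the red handle tab, 40 (x) x 12 (y) x 40 (z) mm, of a mixing paddle (about 160 g); may be absent. Below: 12 mm round shaft; flat blade 76 (x) x 10 (y) mm, 66 to 94 mm below this point; round foot 20 mm wide ending 108 mm below it. Starts upright, foot loose in a cup, free to turn, blade under the guard at 50 to 90 degrees to the slot.
- paddle2_grip (a point): centre of the blue handle tab, 40 (x) x 12 (y) x 40 (z) mm, of a mixing paddle (about 160 g); may be absent. Below: 12 mm round shaft; flat blade 76 (x) x 10 (y) mm, 66 to 94 mm below this point; round foot 20 mm wide ending 108 mm below it. Starts upright, foot loose in a cup, free to turn, blade under the guard at 50 to 90 degrees to the slot.
- paddle3_grip (a point): centre of the green handle tab, 40 (x) x 12 (y) x 40 (z) mm, of a mixing paddle (about 160 g); may be absent. Below: 12 mm round shaft; flat blade 76 (x) x 10 (y) mm, 66 to 94 mm below this point; round foot 20 mm wide ending 108 mm below it. Starts upright, foot loose in a cup, free to turn, blade under the guard at 50 to 90 degrees to the slot.
- paddle4_grip (a point): centre of the white handle tab, 40 (x) x 12 (y) x 40 (z) mm, of a mixing paddle (about 160 g); may be absent. Below: 12 mm round shaft; flat blade 76 (x) x 10 (y) mm, 66 to 94 mm below this point; round foot 20 mm wide ending 108 mm below it. Starts upright, foot loose in a cup, free to turn, blade under the guard at 50 to 90 degrees to the slot.
Mind the look-alikes: they are no part of the job. Leave any grey or pink look-alike of the part that bears plug_grip alone.

How it is judged (in metres and radians):
On the way:
1. the safety plug has been pulled right out of its socket (distance between plug_grip and socket above 0.115 m), for 0.2 s.
At the end, for the whole second after the job is handed in: every paddle present stands in the rack, foot down on the floor of a slot, leaning less than about 23 degrees, released and at rest; the plug rests in the dish, released (x of plug_grip in the frame of dish between -0.053 and 0.053 m and y of plug_grip in the frame of dish between -0.053 and 0.053 m and z of plug_grip in the frame of dish below 0.075 m and contact force between each of plug, paddle1, paddle2, paddle3, paddle4 and the fingers below 0.1 N and x of paddle1_grip in the frame of rack between -0.058 and 0.058 m and y of paddle1_grip in the frame of rack between -0.145 and 0.145 m and z of paddle1_grip in the frame of rack between 0.095 and 0.125 m and angle between each of paddle1_grip, paddle2_grip, paddle3_grip, paddle4_grip's own z axis and vertical below 0.4 rad and x of paddle2_grip in the frame of rack between -0.058 and 0.058 m and y of paddle2_grip in the frame of rack between -0.145 and 0.145 m and z of paddle2_grip in the frame of rack between 0.095 and 0.125 m and x of paddle3_grip in the frame of rack between -0.058 and 0.058 m and y of paddle3_grip in the frame of rack between -0.145 and 0.145 m and z of paddle3_grip in the frame of rack between 0.095 and 0.125 m and x of paddle4_grip in the frame of rack between -0.058 and 0.058 m and y of paddle4_grip in the frame of rack between -0.145 and 0.145 m and z of paddle4_grip in the frame of rack between 0.095 and 0.125 m and linear speed of each of paddle1, paddle2, paddle3, paddle4, plug below 0.02 m/s); the robot touches nothing.
It fails at once if a paddle is drawn up while the safety plug is still in its socket (distance between plug_grip and socket below 0.085 m and height (world z) of any of paddle1_grip, paddle2_grip, paddle3_grip, paddle4_grip above 0.165 m).
It fails at once if the tin, jug or brush is disturbed (moved over 30 mm) (distance of any of tin, jug, brush from where it was at the start of the episode above 0.03 m).
Of paddle1, paddle2, paddle3, paddle4 only 3 to 4 are there at a start; the rules pass over those that are not, and their reading is None.
At some moment in a run one of rack, dish may be knocked a few centimetres aside while the robot is not near it.
Once in a run the grip may slacken for a moment while it holds something.
It also fails if it takes over 210 s, if anything falls off the work surface, if the arm or the gripper's body presses on something with over 40 N, if the wrist force passes 120 N, or if a joint passes its speed limit or range.

## Working session

There is one attempt and no reset: what is moved stays moved. The work goes in short steps, Python scripts to look and compute and a tool call to move; the robot and the scene stay as the last step left them, time stands still between calls to the robot, and variables do not carry over. Pictures are saved under pics/ and viewed, at most 14 in all, crops included, and the job is handed in when it is done.

Besides the shell and the picture viewer there is one more tool, called after "Call:" in YAML: its name, and indented under it one key for each argument. send_rows: Moves the arm, as the interface text tells. Its arguments: {"type":"object","properties":{"grip":{"type":"array"},"xyz":{"type":"array"},"yaw":{"type":"array"},"grip_force":{"type":"number"}},"required":["grip","xyz","yaw"]}

```bash
ls; mkdir -p pics
cat > h.py <<'E'
import numpy as np, cv2
from workcell import env, eyes
def grab(n):
    f=eyes.grab_frame(n); f={**f,'pose':np.array(f['pose'],float)}; return f
def save(f,name,box=None,scale=1):
    im=f['frame'][...,::-1]
    if box: im=im[box[1]:box[3],box[0]:box[2]]
    cv2.imwrite('pics/'+name,cv2.resize(im,None,fx=scale,fy=scale,interpolation=cv2.INTER_CUBIC))
def ray(f,u,v,z):
    d=f['pose'][:3,:3]@np.array([(u-f['cx'])/f['fx'],(v-f['cy'])/f['fy'],1]); o=f['pose'][:3,3]
    return o+d*(z-o[2])/d[2]
def proj(f,p):
    q=f['pose'][:3,:3].T@(np.array(p,float)-f['pose'][:3,3]); return f['fx']*q[0]/q[2]+f['cx'],f['fy']*q[1]/q[2]+f['cy']
E
python3 - <<'E'
from h import *
for n in('scene','top'):
    f=grab(n); save(f,n+'0.png',scale=1.5625); print(n,f['fx'],f['pose'].round(3).tolist())
print(env.state())
E
```

```text
pics
scene 349.64135999847565 [[0.862, 0.281, -0.423, 1034.564], [0.508, -0.5, 0.702, -805.917], [-0.014, -0.819, -0.573, 747.728], [0.0, 0.0, 0.0, 1.0]]
top 433.8830900257591 [[0.005, -0.992, 0.129, 401.664], [-1.0, -0.003, 0.013, -20.768], [-0.013, -0.13, -0.991, 1312.832], [0.0, 0.0, 0.0, 1.0]]
{'time_s': 0.1, 'qpos': array([-7.30546905e+01,  1.83480356e+01,  8.97016519e+01, -2.16871927e-03,
        7.20428516e+01, -1.14613603e+00]), 'qvel': array([-0.0351442 , -0.13285523, -0.27005072, -0.03531565, -0.04122712,
        0.05199238]), 'effort': array([ 1.05213709e-03, -4.13332522e+01, -2.32510024e+01,  7.28875701e-02,
        4.21731512e-02, -6.01297870e-05]), 'ee_pos': array([ 178.40895844, -546.13262955,  213.1886222 ]), 'ee_rot': array([-1.79907438e+02,  2.10564963e-04,  1.80921160e+01]), 'force': array([ 0.11969783,  0.20432373, -0.476405  ]), 'torque': array([ 0.01742837,  0.01022145, -0.00616707]), 'gripper_force': 0.0, 'gripper_width': 91.02262494796605}
```

View pics/scene0.png

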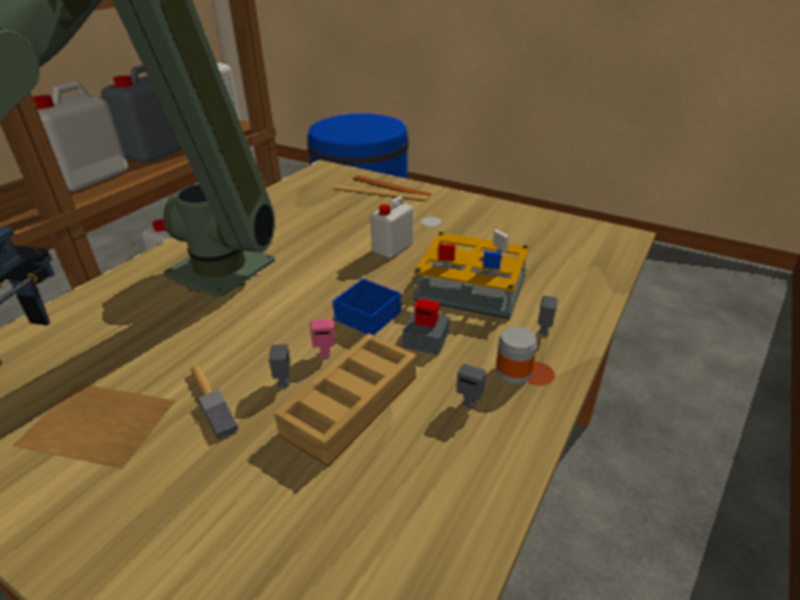

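View pics/top0.png

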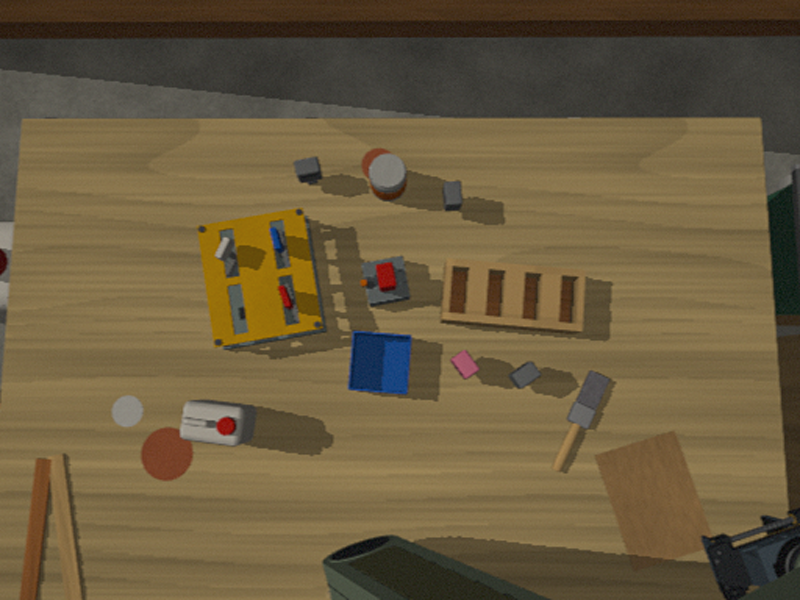

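Scene picture: mixer, red plug in its socket (scene 426,313), blue dish (367,305), rack (347,397) and three paddles. There is no green paddle and one cup is empty.

Top picture: paddles are white (224,247), blue (278,238) and red (286,296).

Possible plugs in the top view: red in socket (386,278), grey (308,169), grey (453,195), grey (525,375), pink (465,363). The jug's red cap (226,426) is also red. I choose the red one seated in the socket at (386,278).

```bash
cat >> h.py <<'E'
def hsv(f): return cv2.cvtColor(f['frame'],cv2.COLOR_RGB2HSV)
R={'red':[((0,150,70),(8,255,255)),((172,150,70),(180,255,255))],'blue':[((105,150,40),(125,255,255))],
 'yellow':[((18,200,120),(28,255,255))],'white':[((0,0,130),(180,45,255))],'wood':[((8,70,60),(22,200,255))]}
def blob(f,c,box,k=1):
    """largest blob of colour c in box (u0,v0,u1,v1), raw pixels; contour"""
    H=hsv(f); m=np.zeros(H.shape[:2],np.uint8)
    for a,b in R[c]: m|=cv2.inRange(H,a,b)
    w=np.zeros_like(m); u0,v0,u1,v1=box; w[v0:v1,u0:u1]=m[v0:v1,u0:u1]
    if k>1: w=cv2.morphologyEx(w,cv2.MORPH_CLOSE,np.ones((k,k)))
    cs=cv2.findContours(w,cv2.RETR_EXTERNAL,cv2.CHAIN_APPROX_NONE)[0]
    return max(cs,key=cv2.contourArea)[:,0,:].astype(float)
def rect(f,c,box,z,k=1):
    """min-area rect on plane z: centre, sizes, angle of long side (deg)"""
    p=np.array([ray(f,u,v,z)[:2] for u,v in blob(f,c,box,k)],np.float32)
    b=cv2.boxPoints(cv2.minAreaRect(p)); e=b[1]-b[0],b[2]-b[1]
    l=sorted(e,key=np.linalg.norm)
    return b.mean(0).round(1),[round(float(np.linalg.norm(x)),1) for x in l],round(float(np.degrees(np.arctan2(l[1][1],l[1][0]))%180),1)
E
python3 - <<'E'
from h import *
f=grab('top')
print('guard',rect(f,'yellow',(120,125,215,230),82,15))
print('dish',rect(f,'blue',(215,205,270,260),55,5))
print('plug',rect(f,'red',(230,160,262,195),97))
print('red',rect(f,'red',(165,165,200,215),134))
print('blue',rect(f,'blue',(165,135,195,170),134))
print('white',rect(f,'white',(130,145,155,172),134))
im=f['frame'][...,::-1]
# rack: crop + socket, close
a=cv2.resize(im[120:230,120:270],None,fx=5.3,fy=5.3,interpolation=cv2.INTER_CUBIC)
cv2.imwrite('pics/close.png',a)
H=hsv(f); print('rack px',H[170,290],H[181,284],'bench',H[155,330],'slot',H[186,318])
E
```

```text
guard (array([608.3, 236.9], dtype=float32), [198.6, 228.9], 10.3)
dish (array([452.3,  13.2], dtype=float32), [106.7, 108.3], 175.9)
plug (array([608.1,   2.6], dtype=float32), [31.3, 45.4], 9.6)
red (array([563.8, 179.6], dtype=float32), [11.2, 38.9], 21.6)
blue (array([664.9, 196.4], dtype=float32), [11.4, 45.7], 15.3)
white (array([651.7, 293.2], dtype=float32), [8.9, 37.4], 155.6)
rack px [ 17 113  90] [ 17 128 128] bench [ 20 109 136] slot [ 13 151  81]
```

View pics/close.png

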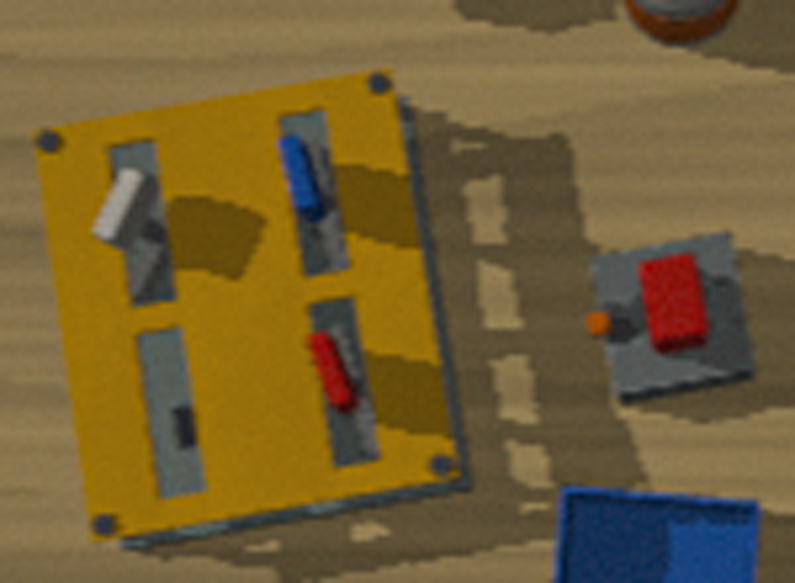

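The close crop shows the red plug in the grey block, with the orange thumb piece to its left (597,322). The tabs are almost in line with the slots, so they cannot be parallel to the blades. I'll look under the guard.

Run:
```python
from h import *
def many(n):
    fs=[grab(n) for _ in range(8)]; f=fs[0]; f['frame']=np.mean([g['frame'] for g in fs],0); return f
def up(f,b,s):
    im=f['frame'][b[1]:b[3],b[0]:b[2],::-1]; im=np.clip(255*(im/255)**0.6,0,255).astype(np.uint8)
    return cv2.resize(im,None,fx=s,fy=s,interpolation=cv2.INTER_CUBIC)
s=many('scene'); t=many('top')
np.savez('avg.npz',s=s['frame'],t=t['frame'])
cv2.imwrite('pics/sc1.png',up(s,(260,145,345,208),9)); cv2.imwrite('pics/tp1.png',up(t,(124,130,212,226),6.2))
```

```text
(no output)
```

View pics/sc1.png

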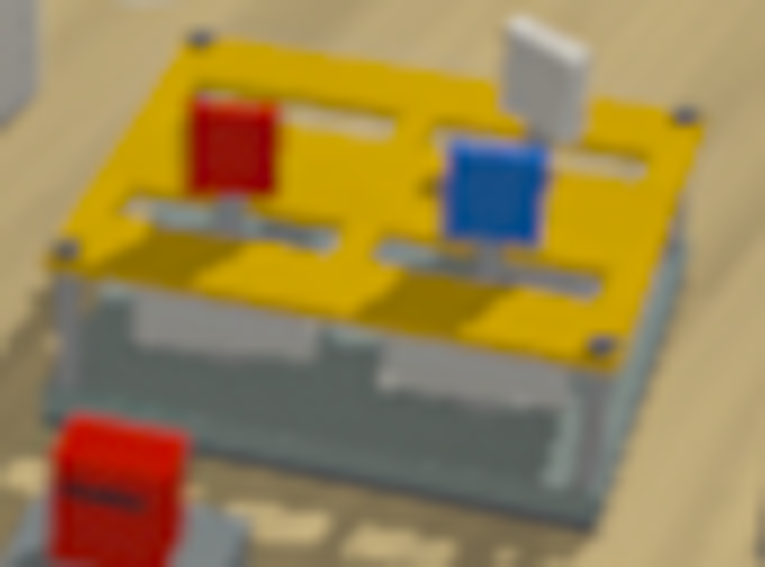

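View pics/tp1.png

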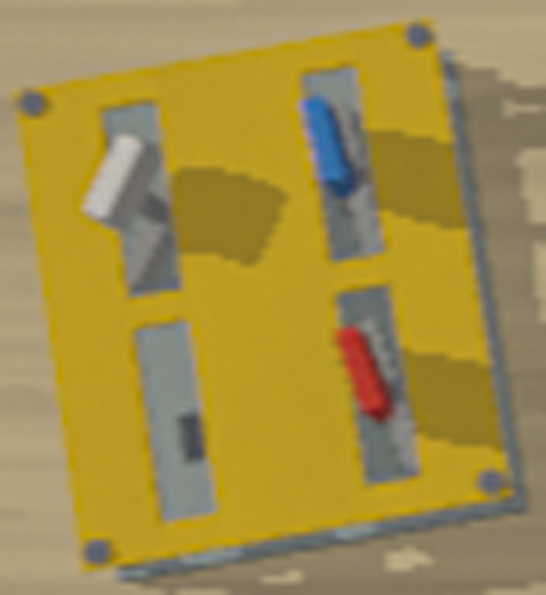

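The scene crop shows light grey panels under the guard. Red's lower corners are at about (130,345) and (318,358), and blue's at (380,388) and (572,405). In the top crop, light strips in the slots run beside the tabs. I'll cast these onto the blade heights.

Run:
```python
from h import *
s=grab('scene'); t=grab('top')
def S(u,v,z): return ray(s,260+u/9-.5,145+v/9-.5,z).round(0)
def T(u,v,z): return ray(t,124+u/6.2-.5,130+v/6.2-.5,z).round(0)
c,si=np.cos(np.radians(10.3)),np.sin(np.radians(10.3))
for n,x,y in(('red',-53,-47.5),('blue',53,-47.5),('white',53,47.5)):
    print(n,608.3+c*x-si*y,236.9+si*x+c*y)
print('S20 red',S(130,345,20),S(318,358,20),'blue',S(380,388,20),S(572,405,20))
print('T48 red',T(372,325,48),T(412,475,48),'blue',T(345,100,48),T(375,250,48),'white wedge',T(165,225,48),T(130,290,48))
print('emptycup z20',T(190,437,20), T(190,437,6))
print('tabs scene z94 red',S(188,190,94),S(275,195,94),'blue',S(443,235,94),S(543,243,94))
```

```text
red 564.6471982075489 180.68894329699026
blue 668.9390122285042 199.6419780993233
white 651.952801792451 293.11105670300975
S20 red [531. 162.  20.] [603. 192.  20.] blue [634. 184.  20.] [707. 211.  20.]
T48 red [598. 190.  48.] [526. 169.  48.] blue [708. 206.  48.] [634. 189.  48.] white wedge [646. 290.  48.] [614. 306.  48.]
emptycup z20 [547. 282.  20.] [549. 285.   6.]
tabs scene z94 red [549. 175.  94.] [582. 188.  94.] blue [652. 193.  94.] [689. 206.  94.]
```

The blades are parallel to the tabs after all: red is about 78 mm long at 20°, blue about 16°, white about 155°. The guard is at 10.3°. I'll take the plug first.

Call:
send_rows:
  grip: [0.5, 0.5, 0.5, 0.5, 0.5, 0.5, 0.5, 0.5]
  xyz:
    - [0.2, 0.25, 0]
    - [0.2, 0.25, 0]
    - [0.2, 0.25, 0]
    - [0.2, 0.25, 0]
    - [0.2, 0.25, 0]
    - [0.2, 0.25, 0]
    - [0.2, 0.25, 0]
    - [0.2, 0.25, 0]
  yaw: [-8.5, -8.5, -8.5, -8.5, -8.5, -8.5, -8.5, -8.5]

```text
time_s: 1.72
ee_pos: [380.1, -293.9, 214.3]
ee_rot: [-180.0, -0.1, 9.7]
force: [-0.6, -0.2, 0.3]
gripper_width: 68.4
gripper_force: 0.0
```

Call:
send_rows:
  grip: [0.2, 0.2, 0.2, 0.2, 0.2, 0.2, 0.2, 0.2]
  xyz:
    - [0.2, 0.25, 0]
    - [0.2, 0.25, 0]
    - [0.2, 0.25, 0]
    - [0.2, 0.25, 0]
    - [0.2, 0.25, 0]
    - [0.2, 0.25, 0]
    - [0.2, 0.25, 0]
    - [0.2, 0.25, 0]
  yaw: [0, 0, 0, 0, 0, 0, 0, 0]

```text
time_s: 2.38
ee_pos: [580.5, -43.4, 213.9]
ee_rot: [-180.0, -0.1, 9.7]
force: [0.8, -1.0, -0.3]
gripper_width: 54.9
gripper_force: 0.0
```

Call:
send_rows:
  grip: [0.2, 0.2, 0.2, 0.2, 0.2, 0.2]
  xyz:
    - [0.03, 0.049, 0]
    - [0.03, 0.049, -0.06]
    - [0.03, 0.049, -0.06]
    - [0.03, 0.049, -0.06]
    - [0.03, 0.049, -0.06]
    - [0.03, 0.049, -0.06]
  yaw: [0, 0, 0, 0, 0, 0]

```text
time_s: 2.88
ee_pos: [609.3, 1.9, 155.5]
ee_rot: [180.0, -0.1, 9.6]
force: [0.5, 0.2, 0.4]
gripper_width: 54.9
gripper_force: 0.0
```

Call:
send_rows:
  grip: [0.2, 0.2, 0.2, 0.2, 0.2, 0.2, 0.2]
  xyz:
    - [-0.001, 0.001, -0.03]
    - [-0.001, 0.001, -0.06]
    - [-0.001, 0.001, -0.08]
    - [-0.001, 0.001, -0.092]
    - [-0.001, 0.001, -0.092]
    - [-0.001, 0.001, -0.092]
    - [-0.001, 0.001, -0.092]
  yaw: [0, 0, 0, 0, 0, 0, 0]
  grip_force: 40

```text
time_s: 3.47
ee_pos: [609.2, 2.9, 64.3]
ee_rot: [179.9, -0.2, 9.5]
force: [0.9, 0.3, 0.1]
gripper_width: 54.9
gripper_force: 0.0
```

Call:
send_rows:
  grip: [-0.8, -0.8, -0.8, -0.8, -0.8, -0.8, -0.8, -0.8]
  xyz:
    - [0, 0, 0]
    - [0, 0, 0]
    - [0, 0, 0]
    - [0, 0, 0]
    - [0, 0, 0]
    - [0, 0, 0]
    - [0, 0, 0]
    - [0, 0, 0]
  yaw: [0, 0, 0, 0, 0, 0, 0, 0]

```text
time_s: 4.13
ee_pos: [608.0, 3.3, 62.7]
ee_rot: [180.0, -0.1, 9.6]
force: [-0.3, -1.1, 4.9]
gripper_width: 31.8
gripper_force: 40.0
```

Gripped at the plug's 32 mm width. Pulling it up.

Call:
send_rows:
  grip: [-0.8, -0.8, -0.8, -0.8, -0.8, -0.8, -0.8, -0.8]
  xyz:
    - [0, 0, 0.006]
    - [0, 0, 0.012]
    - [0, 0, 0.018]
    - [0, 0, 0.024]
    - [0, 0, 0.03]
    - [0, 0, 0.036]
    - [0, 0, 0.045]
    - [0, 0, 0.055]
  yaw: [0, 0, 0, 0, 0, 0, 0, 0]

```text
time_s: 4.8
ee_pos: [607.3, 3.7, 118.1]
ee_rot: [-180.0, 0.0, 9.6]
force: [-0.2, -0.1, -1.6]
gripper_width: 31.9
gripper_force: 40.0
```

Call:
send_rows:
  grip: [-0.8, -0.8, -0.8, -0.8, -0.8]
  xyz:
    - [0, 0, 0.03]
    - [0, 0, 0.06]
    - [0, 0, 0.06]
    - [0, 0, 0.06]
    - [0, 0, 0.06]
  yaw: [0, 0, 0, 0, 0]

```text
time_s: 5.22
ee_pos: [607.0, 3.5, 177.0]
ee_rot: [-180.0, 0.0, 9.6]
force: [0.4, 0.9, -2.0]
gripper_width: 31.5
gripper_force: 40.0
```

Run:
```python
from h import *
f=grab('top'); save(f,'t2.png',(200,130,400,270),4)
print(env.state()['gripper_width'],'dish',rect(f,'blue',(205,200,280,265),55,5))
```

```text
Traceback (most recent call last):
  File "h.py", line 27, in rect
    p=np.array([ray(f,u,v,z)[:2] for u,v in blob(f,c,box,k)],np.float32)
                                            ~~~~^^^^^^^^^^^
  File "h.py", line 24, in blob
    return max(cs,key=cv2.contourArea)[:,0,:].astype(float)
           ~~~^^^^^^^^^^^^^^^^^^^^^^^^
ValueError: max() iterable argument is empty
```

View pics/t2.png

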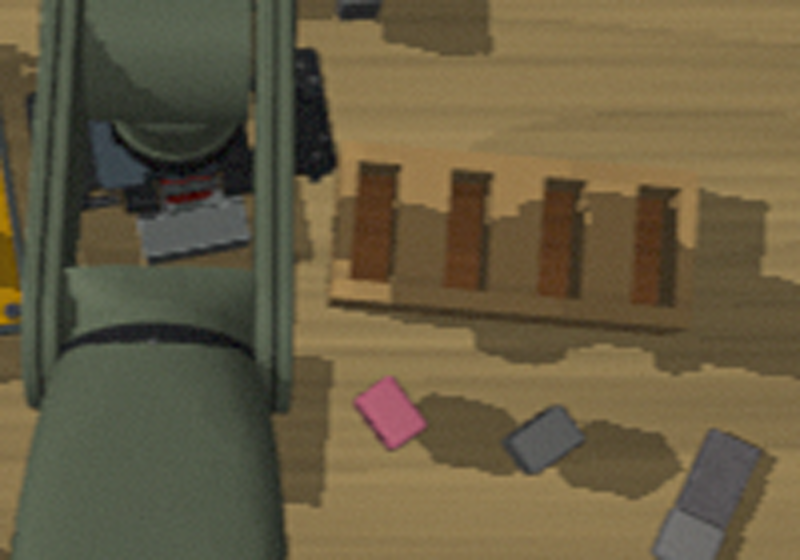

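The plug is out (red at 190,190 in the gripper) and the arm hides the dish from above. The rack's slot openings in this crop centre at about (375,222), (470,230), (562,238) and (657,245).

Run:
```python
from h import *
f=grab('top'); s=grab('scene')
P=[ray(f,200+u/4-.5,130+v/4-.5,60)[:2].round(1) for u,v in((375,222),(470,230),(562,238),(657,245))]
print('slots',P,[np.linalg.norm(b-a).round(1) for a,b in zip(P,P[1:])])
d=P[0]-P[3]; print('rack yaw',np.degrees(np.arctan2(-d[0],d[1])))
o=dict(s); o['frame']=np.load('avg.npz')['s'].astype(np.uint8)
for g in(o,s): b=blob(g,'blue',(205,170,262,215),3); print('dish scene',b.min(0),b.max(0),b.mean(0))
```

```text
slots [array([ 587.8, -133. ]), array([ 582.1, -202. ]), array([ 576.4, -268.6]), array([ 571.5, -337.3])] [np.float64(69.2), np.float64(66.8), np.float64(68.9)]
rack yaw -4.561659755941343
dish scene [214. 179.] [255. 213.] [234.5        195.86538462]
dish scene [214. 179.] [255. 213.] [234.5        195.86538462]
```

Call:
send_rows:
  grip: [-0.8, -0.8, -0.8, -0.8, -0.8, -0.8, -0.8, -0.8]
  xyz:
    - [-0.035, 0.002, 0]
    - [-0.07, 0.005, 0]
    - [-0.11, 0.007, 0]
    - [-0.14, 0.01, 0]
    - [-0.154, 0.01, 0]
    - [-0.154, 0.01, 0]
    - [-0.154, 0.01, -0.03]
    - [-0.154, 0.01, -0.05]
  yaw: [0, 0, 0, 0, 0, 0, 0, 0]

```text
time_s: 6.03
ee_pos: [454.4, 13.4, 126.2]
ee_rot: [180.0, -0.1, 9.6]
force: [-0.6, 0.5, -1.6]
gripper_width: 31.7
gripper_force: 40.0
```

Run:
```python
from h import *
s=grab('scene'); print(env.state()['ee_pos'].round(1),env.state()['gripper_width'])
save(s,'s3.png',(170,120,300,220),5)
```

```text
[451.3  13.4 122.4] 31.8257276313424
```

View pics/s3.png

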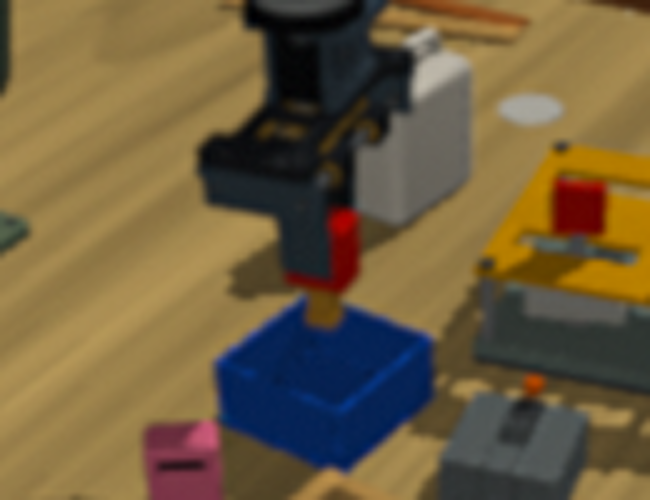

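The red plug with its brass prong (325,310) is over the middle of the dish. Lowering and releasing.

Call:
send_rows:
  grip: [-0.8, -0.8, -0.8, -0.8, -0.8, -0.8, -0.8]
  xyz:
    - [0, 0, -0.03]
    - [0, 0, -0.05]
    - [0, 0, -0.06]
    - [0, 0, -0.066]
    - [0, 0, -0.068]
    - [0, 0, -0.068]
    - [0, 0, -0.068]
  yaw: [0, 0, 0, 0, 0, 0, 0]

```text
time_s: 6.67
ee_pos: [454.6, 13.4, 59.6]
ee_rot: [180.0, -0.1, 9.6]
force: [0.1, 0.3, -1.8]
gripper_width: 32.0
gripper_force: 40.0
```

Call:
send_rows:
  grip: [0.0, 0.1, 0.2, 0.2, 0.2, 0.2, 0.2, 0.2]
  xyz:
    - [0, 0, 0]
    - [0, 0, 0]
    - [0, 0, 0]
    - [0, 0, 0]
    - [0, 0, 0]
    - [0, 0, 0]
    - [0, 0, 0.01]
    - [0, 0, 0.03]
  yaw: [0, 0, 0, 0, 0, 0, 0, 0]

```text
time_s: 7.33
ee_pos: [451.7, 13.4, 87.6]
ee_rot: [-180.0, 0.3, 9.6]
force: [0.0, 0.9, -0.8]
gripper_width: 54.6
gripper_force: 0.0
```

Call:
send_rows:
  grip: [0.2, 0.2, 0.2, 0.2, 0.2, 0.2, 0.2, 0.2]
  xyz:
    - [0, 0, 0.04]
    - [0, 0, 0.08]
    - [0, 0, 0.1]
    - [0.03, 0.04, 0.1]
    - [0.05, 0.08, 0.1]
    - [0.08, 0.12, 0.1]
    - [0.112, 0.167, 0.1]
    - [0.112, 0.167, 0.1]
  yaw: [0, 0, 0, 0, 4, 8, 12, 12]

```text
time_s: 8.0
ee_pos: [566.7, 182.9, 188.9]
ee_rot: [-180.0, -0.0, 21.8]
force: [0.4, -0.0, 0.1]
gripper_width: 54.8
gripper_force: 0.0
```

Run:
```python
from h import *
s=grab('scene'); st=env.state(); print(st['ee_pos'].round(1),st['ee_rot'].round(1),st['gripper_width'])
save(s,'s4.png',(200,100,350,210),5)
```

```text
[570.5 187.8 188.4] [-179.8   -0.4   21.8] 54.926980434420976
```

View pics/s4.png

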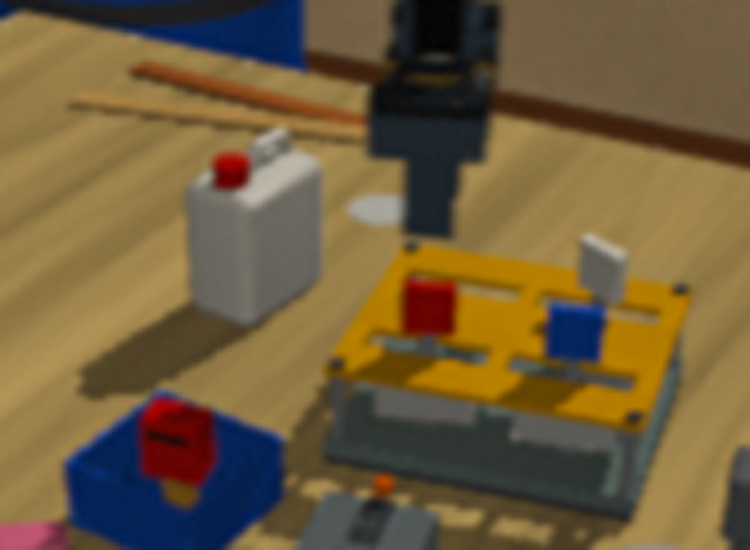

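The plug stands in the dish (178,440) and the gripper is above the red tab (428,305). Descending and gripping.

Call:
send_rows:
  grip: [0.1, 0.1, 0.1, 0.1, 0.1, 0.1, 0.1, 0.1]
  xyz:
    - [0, 0, 0]
    - [0, 0, -0.02]
    - [0, 0, -0.05]
    - [0, 0, -0.07]
    - [0, 0, -0.088]
    - [0, 0, -0.088]
    - [0, 0, -0.088]
    - [0, 0, -0.088]
  yaw: [0, 0, 0, 0, 0, 0, 0, 0]
  grip_force: 30

```text
time_s: 8.72
ee_pos: [566.1, 180.0, 102.3]
ee_rot: [180.0, -0.1, 21.6]
force: [-0.1, -0.4, -0.3]
gripper_width: 50.2
gripper_force: 0.0
```

Call:
send_rows:
  grip: [-1, -1, -1, -1, -1, -1, -1, -1]
  xyz:
    - [0, 0, 0]
    - [0, 0, 0]
    - [0, 0, 0]
    - [0, 0, 0]
    - [0, 0, 0]
    - [0, 0, 0]
    - [0, 0, 0]
    - [0, 0, 0]
  yaw: [0, 0, 0, 0, 0, 0, 0, 0]

```text
time_s: 9.38
ee_pos: [565.6, 180.4, 101.1]
ee_rot: [180.0, -0.0, 21.6]
force: [0.3, -0.3, 0.6]
gripper_width: 11.3
gripper_force: 30.0
```

Call:
send_rows:
  grip: [-1, -1, -1, -1, -1, -1, -1]
  xyz:
    - [0, 0, 0.004]
    - [0, 0, 0.004]
    - [0, 0, 0.004]
    - [-0.001, 0, 0.01]
    - [-0.001, 0, 0.018]
    - [-0.001, 0, 0.026]
    - [-0.001, 0, 0.032]
  yaw: [-6, -11.3, -11.3, -11.3, -11.3, -11.3, -11.3]

```text
time_s: 9.97
ee_pos: [565.0, 180.6, 134.4]
ee_rot: [-180.0, -0.1, 10.3]
force: [0.2, -0.8, -1.7]
gripper_width: 11.9
gripper_force: 30.0
```

Call:
send_rows:
  grip: [-1, -1, -1, -1, -1, -1, -1, -1]
  xyz:
    - [0, 0, 0.015]
    - [0, 0, 0.03]
    - [0, 0, 0.045]
    - [0, 0, 0.06]
    - [0, 0, 0.075]
    - [0, 0, 0.075]
    - [0, -0.03, 0.075]
    - [0, -0.06, 0.075]
  yaw: [0, 0, 0, 0, 0, 0, -5, -10]

```text
time_s: 10.63
ee_pos: [564.3, 120.8, 207.9]
ee_rot: [-180.0, -0.0, 0.3]
force: [-0.1, -0.3, -2.4]
gripper_width: 12.1
gripper_force: 30.0
```

Call:
send_rows:
  grip: [-1, -1, -1, -1, -1, -1, -1, -1]
  xyz:
    - [0, -0.035, 0]
    - [0, -0.07, 0]
    - [0, -0.105, 0]
    - [0, -0.14, 0]
    - [0, -0.175, 0]
    - [0, -0.21, 0]
    - [0, -0.24, 0]
    - [0.004, -0.26, 0]
  yaw: [-4.9, -4.9, -4.9, -4.9, -4.9, -4.9, -4.9, -4.9]

```text
time_s: 11.3
ee_pos: [567.4, -142.5, 207.5]
ee_rot: [179.9, 0.1, -4.7]
force: [0.4, 0.2, -1.2]
gripper_width: 11.7
gripper_force: 30.0
```

Call:
send_rows:
  grip: [-1, -1, -1, -1, -1, -1, -1, -1]
  xyz:
    - [0, -0.035, 0]
    - [0, -0.07, 0]
    - [0, -0.105, 0]
    - [0, -0.14, 0]
    - [0.002, -0.17, 0]
    - [0.003, -0.195, 0]
    - [0.003, -0.197, 0]
    - [0.003, -0.197, 0]
  yaw: [0, 0, 0, 0, 0, 0, 0, 0]

```text
time_s: 11.97
ee_pos: [571.0, -337.9, 206.8]
ee_rot: [-180.0, 0.1, -4.7]
force: [-0.5, 0.9, -1.6]
gripper_width: 11.7
gripper_force: 30.0
```

Run:
```python
from h import *
s=grab('scene'); t=grab('top'); st=env.state(); print(st['ee_pos'].round(1),st['ee_rot'].round(1),st['gripper_width'])
a=cv2.resize(s['frame'][150:310,160:320,::-1],None,fx=2.5,fy=2.5,interpolation=cv2.INTER_CUBIC)
b=cv2.resize(t['frame'][130:290,230:390,::-1],None,fx=2.5,fy=2.5,interpolation=cv2.INTER_CUBIC)
cv2.imwrite('pics/s5.png',np.hstack([a,b]))
```

```text
[ 571.3 -335.7  207.4] [-1.799e+02  1.000e-01 -4.600e+00] 11.945546152668483
```

View pics/s5.png

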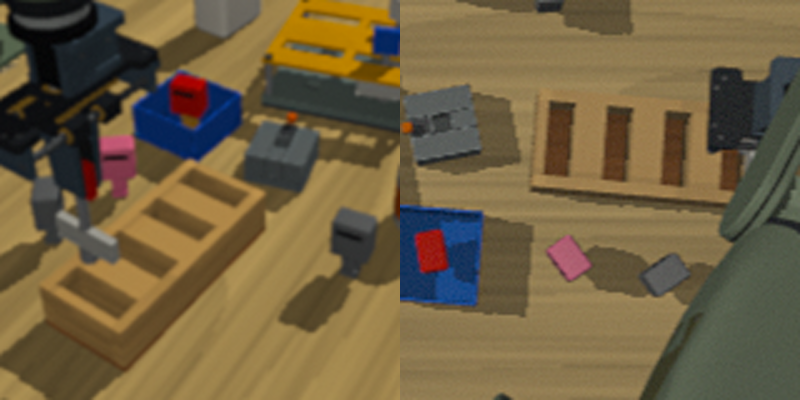

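The red paddle hangs above the rack's near slot. The rack matches its earlier position (slot 1 at raw (294,187)). Lowering.

Call:
send_rows:
  grip: [-1, -1, -1, -1, -1, -1, -1, -1]
  xyz:
    - [0, -0.001, -0.02]
    - [0, -0.001, -0.035]
    - [0, -0.001, -0.045]
    - [0, -0.001, -0.055]
    - [0, -0.001, -0.065]
    - [0, -0.001, -0.075]
    - [0, -0.001, -0.082]
    - [0, -0.001, -0.082]
  yaw: [0, 0, 0, 0, 0, 0, 0, 0]

```text
time_s: 12.73
ee_pos: [570.8, -337.0, 124.1]
ee_rot: [-179.9, 0.2, -4.6]
force: [-0.8, -0.2, -1.9]
gripper_width: 12.0
gripper_force: 30.0
```

Call:
send_rows:
  grip: [-1, -1, -1, -1, -1]
  xyz:
    - [0, 0, -0.008]
    - [0, 0, -0.016]
    - [0, 0, -0.022]
    - [0, 0, -0.022]
    - [0, 0, -0.022]
  yaw: [0, 0, 0, 0, 0]

```text
time_s: 13.15
ee_pos: [571.3, -337.5, 103.4]
ee_rot: [-180.0, 0.1, -4.6]
force: [-0.4, 0.0, -1.2]
gripper_width: 12.0
gripper_force: 30.0
```

Call:
send_rows:
  grip: [-1, -1, -0.5, -0.2, 0, 0, 0, 0]
  xyz:
    - [0, 0, -0.002]
    - [0, 0, -0.002]
    - [0, 0, -0.002]
    - [0, 0, -0.002]
    - [0, 0, -0.002]
    - [0, 0, 0]
    - [0, 0, 0.03]
    - [0, 0, 0.07]
  yaw: [0, 0, 0, 0, 0, 0, 0, 0]

```text
time_s: 13.82
ee_pos: [569.5, -336.3, 171.1]
ee_rot: [-179.8, 0.4, -4.6]
force: [0.4, -0.9, -0.3]
gripper_width: 45.3
gripper_force: 0.0
```

Call:
send_rows:
  grip: [0, 0, 0, 0, 0, 0, 0, 0]
  xyz:
    - [0, 0, 0.03]
    - [0.01, 0.04, 0.03]
    - [0.02, 0.08, 0.03]
    - [0.03, 0.12, 0.03]
    - [0.04, 0.16, 0.03]
    - [0.05, 0.2, 0.03]
    - [0.06, 0.24, 0.03]
    - [0.07, 0.28, 0.03]
  yaw: [4, 8, 12, 16, 20.6, 20.6, 20.6, 20.6]

```text
time_s: 14.48
ee_pos: [641.8, -55.7, 204.6]
ee_rot: [180.0, -0.1, 16.0]
force: [1.0, 0.2, 0.6]
gripper_width: 45.6
gripper_force: 0.0
```

Call:
send_rows:
  grip: [0, 0, 0, 0, 0, 0, 0, 0]
  xyz:
    - [0.005, 0.04, 0]
    - [0.01, 0.08, 0]
    - [0.015, 0.12, 0]
    - [0.02, 0.16, 0]
    - [0.025, 0.2, 0]
    - [0.028, 0.235, 0]
    - [0.028, 0.257, 0]
    - [0.028, 0.257, 0]
  yaw: [0, 0, 0, 0, 0, 0, 0, 0]

```text
time_s: 15.15
ee_pos: [669.2, 204.8, 203.9]
ee_rot: [-179.9, -0.1, 16.3]
force: [0.1, 0.3, 0.4]
gripper_width: 45.5
gripper_force: 0.0
```

Run:
```python
from h import *
s=grab('scene'); t=grab('top'); st=env.state(); print(st['ee_pos'].round(1),st['ee_rot'].round(1),st['gripper_width'])
a=cv2.resize(s['frame'][130:290,160:360,::-1],None,fx=2,fy=2,interpolation=cv2.INTER_CUBIC)
b=cv2.resize(t['frame'][110:270,190:390,::-1],None,fx=2,fy=2,interpolation=cv2.INTER_CUBIC)
cv2.imwrite('pics/s6.png',np.hstack([a,b]))
print('red in rack',rect(t,'red',(340,150,390,220),134))
```

```text
[669.4 200.2 204. ] [180.    0.   16.1] 45.49404527625683
red in rack (array([ 569.1, -335.9], dtype=float32), [10.9, 39.1], 178.2)
```

View pics/s6.png

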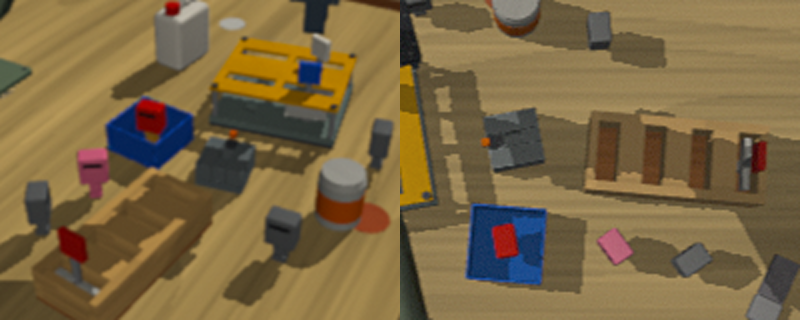

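The red paddle stands in the near slot (left 72,250; right 752,160). The gripper is above blue. Descending.

Call:
send_rows:
  grip: [0, 0, 0, 0, 0, 0, 0, 0]
  xyz:
    - [0, 0, -0.02]
    - [0, 0, -0.04]
    - [0, 0, -0.06]
    - [0, 0, -0.08]
    - [0, 0, -0.095]
    - [0, 0, -0.103]
    - [0, 0, -0.103]
    - [0, 0, -0.103]
  yaw: [0, 0, 0, 0, 0, 0, 0, 0]

```text
time_s: 15.92
ee_pos: [669.9, 198.5, 101.4]
ee_rot: [180.0, -0.0, 15.9]
force: [-0.5, -0.0, 0.9]
gripper_width: 45.7
gripper_force: 0.0
```

Call:
send_rows:
  grip: [-1, -1, -1, -1, -1, -1, -1, -1]
  xyz:
    - [0, 0, 0]
    - [0, 0, 0]
    - [0, 0, 0]
    - [0, 0, 0]
    - [0, 0, 0]
    - [0, 0, 0]
    - [0, 0, 0]
    - [0, 0, 0]
  yaw: [0, 0, 0, 0, 0, 0, 0, 0]

```text
time_s: 16.58
ee_pos: [669.7, 199.6, 101.4]
ee_rot: [-180.0, -0.0, 16.0]
force: [-0.7, 0.2, 2.2]
gripper_width: 11.6
gripper_force: 30.0
```

Call:
send_rows:
  grip: [-1, -1, -1, -1, -1, -1, -1]
  xyz:
    - [0, 0, 0.004]
    - [0, 0, 0.004]
    - [0, 0, 0.004]
    - [0, 0, 0.01]
    - [0, 0, 0.018]
    - [0, 0, 0.026]
    - [0, 0, 0.032]
  yaw: [-5.8, -5.8, -5.8, -5.8, -5.8, -5.8, -5.8]

```text
time_s: 17.17
ee_pos: [670.1, 199.6, 134.5]
ee_rot: [-180.0, -0.1, 10.2]
force: [-0.2, -0.4, -1.7]
gripper_width: 12.0
gripper_force: 30.0
```

Call:
send_rows:
  grip: [-1, -1, -1, -1, -1, -1, -1, -1]
  xyz:
    - [0, 0, 0.015]
    - [0, 0, 0.03]
    - [0, 0, 0.045]
    - [0, 0, 0.06]
    - [0, 0, 0.075]
    - [0, 0, 0.075]
    - [-0.01, -0.03, 0.075]
    - [-0.02, -0.06, 0.075]
  yaw: [0, 0, 0, 0, 0, 0, -5, -10]

```text
time_s: 17.83
ee_pos: [649.4, 140.0, 207.5]
ee_rot: [180.0, -0.0, 0.1]
force: [-0.1, 0.7, -1.3]
gripper_width: 12.0
gripper_force: 30.0
```

Call:
send_rows:
  grip: [-1, -1, -1, -1, -1, -1, -1, -1]
  xyz:
    - [-0.01, -0.035, 0]
    - [-0.02, -0.07, 0]
    - [-0.03, -0.105, 0]
    - [-0.04, -0.14, 0]
    - [-0.045, -0.175, 0]
    - [-0.05, -0.2, 0]
    - [-0.05, -0.23, 0]
    - [-0.05, -0.24, 0]
  yaw: [-4.8, -4.8, -4.8, -4.8, -4.8, -4.8, -4.8, -4.8]

```text
time_s: 18.5
ee_pos: [598.8, -104.4, 207.8]
ee_rot: [179.9, 0.0, -4.8]
force: [0.3, -0.5, -1.5]
gripper_width: 11.9
gripper_force: 30.0
```

```bash
cat >> h.py <<'E'
def slots(f):
    """slot openings of rack (dark red-brown) on z=60, sorted by y descending"""
    m=cv2.inRange(hsv(f),(4,100,25),(15,255,110)); w=np.zeros_like(m); w[140:230,270:400]=m[140:230,270:400]
    out=[]
    for c in cv2.findContours(w,cv2.RETR_EXTERNAL,cv2.CHAIN_APPROX_NONE)[0]:
        p=np.array([ray(f,u,v,60)[:2] for u,v in c[:,0,:].astype(float)],np.float32); (cx,cy),s,_=cv2.minAreaRect(p)
        if max(s)>50: out.append((round(cx,1),round(cy,1),round(min(s)),round(max(s))))
    return sorted(out,key=lambda q:-q[1])
E
python3 - <<'E'
from h import *
t=grab('top'); st=env.state(); print(st['ee_pos'].round(1),st['ee_rot'].round(1),st['gripper_width'])
print(slots(t)); print('red in rack',rect(t,'red',(340,150,395,220),134))
E
```

```text
[ 599.1 -104.5  207.7] [179.9   0.   -4.8] 11.951598841946906
[(573.4, -131.0, 27, 57), (569.1, -187.5, 7, 57), (571.6, -265.2, 23, 76)]
red in rack (array([ 569.2, -335.9], dtype=float32), [10.9, 38.9], 178.2)
```

Call:
send_rows:
  grip: [-1, -1, -1, -1, -1, -1, -1, -1]
  xyz:
    - [-0.005, -0.035, 0]
    - [-0.01, -0.07, 0]
    - [-0.015, -0.105, 0]
    - [-0.02, -0.14, 0]
    - [-0.0225, -0.164, 0]
    - [-0.0225, -0.164, 0]
    - [-0.0225, -0.164, 0]
    - [-0.0225, -0.164, -0.02]
  yaw: [0, 0, 0, 0, 0, 0, 0, 0]

```text
time_s: 19.22
ee_pos: [579.7, -264.2, 191.5]
ee_rot: [179.9, -0.5, -4.6]
force: [0.4, -0.0, -1.2]
gripper_width: 11.8
gripper_force: 30.0
```

Call:
send_rows:
  grip: [-1, -1, -1, -1, -1, -1, -1, -1]
  xyz:
    - [0, 0, -0.01]
    - [0, 0, -0.02]
    - [0, 0, -0.03]
    - [0, 0, -0.04]
    - [0, 0, -0.05]
    - [0, 0, -0.06]
    - [0, 0, -0.065]
    - [0, 0, -0.065]
  yaw: [0, 0, 0, 0, 0, 0, 0, 0]

```text
time_s: 19.88
ee_pos: [576.3, -264.2, 121.3]
ee_rot: [-179.9, 0.2, -4.6]
force: [-0.9, -0.5, -2.4]
gripper_width: 12.1
gripper_force: 30.0
```

Call:
send_rows:
  grip: [-1, -1, -1, -1, -1]
  xyz:
    - [0, 0, -0.008]
    - [0, 0, -0.014]
    - [0, 0, -0.02]
    - [0, 0, -0.02]
    - [0, 0, -0.02]
  yaw: [0, 0, 0, 0, 0]

```text
time_s: 20.3
ee_pos: [577.0, -264.6, 102.7]
ee_rot: [-180.0, 0.0, -4.6]
force: [0.7, 0.4, -1.8]
gripper_width: 12.0
gripper_force: 30.0
```

Call:
send_rows:
  grip: [-1, -1, -0.5, -0.2, 0, 0, 0, 0]
  xyz:
    - [0, 0, -0.002]
    - [0, 0, -0.002]
    - [0, 0, -0.002]
    - [0, 0, -0.002]
    - [0, 0, -0.002]
    - [0, 0, 0]
    - [0, 0, 0.03]
    - [0, 0, 0.07]
  yaw: [0, 0, 0, 0, 0, 0, 0, 0]

```text
time_s: 20.97
ee_pos: [574.8, -263.5, 170.2]
ee_rot: [-179.8, 0.5, -4.6]
force: [1.9, -0.3, 0.4]
gripper_width: 45.3
gripper_force: 0.0
```

Call:
send_rows:
  grip: [0, 0, 0, 0, 0, 0, 0, 0]
  xyz:
    - [0, 0, 0.03]
    - [0.01, 0.04, 0.03]
    - [0.02, 0.08, 0.03]
    - [0.03, 0.12, 0.03]
    - [0.04, 0.16, 0.03]
    - [0.05, 0.2, 0.03]
    - [0.055, 0.24, 0.03]
    - [0.06, 0.28, 0.03]
  yaw: [-4, -8, -12, -16, -19.8, -19.8, -19.8, -19.8]

```text
time_s: 21.63
ee_pos: [637.3, 17.4, 203.3]
ee_rot: [-180.0, -0.0, -24.4]
force: [0.3, -0.1, 0.2]
gripper_width: 45.4
gripper_force: 0.0
```

Call:
send_rows:
  grip: [0, 0, 0, 0, 0, 0, 0, 0]
  xyz:
    - [0.005, 0.04, 0]
    - [0.01, 0.08, 0]
    - [0.015, 0.12, 0]
    - [0.015, 0.16, 0]
    - [0.015, 0.2, 0]
    - [0.015, 0.24, 0]
    - [0.015, 0.27, 0]
    - [0.015, 0.278, 0]
  yaw: [0, 0, 0, 0, 0, 0, 0, 0]

```text
time_s: 22.3
ee_pos: [651.3, 298.9, 202.7]
ee_rot: [-179.9, 0.1, -24.1]
force: [-0.3, 0.6, 0.1]
gripper_width: 45.4
gripper_force: 0.0
```

Run:
```python
from h import *
s=grab('scene'); t=grab('top'); st=env.state(); print(st['ee_pos'].round(1),st['ee_rot'].round(1),st['gripper_width'])
print(slots(t))
a=cv2.resize(s['frame'][120:290,160:360,::-1],None,fx=2,fy=2,interpolation=cv2.INTER_CUBIC)
b=cv2.resize(t['frame'][100:270,190:390,::-1],None,fx=2,fy=2,interpolation=cv2.INTER_CUBIC)
cv2.imwrite('pics/s7.png',np.hstack([a,b]))
print('red in rack',rect(t,'red',(340,150,395,220),134),'blue',rect(t,'blue',(310,150,365,220),134))
```

```text
[651.7 295.2 202.6] [180.    0.  -24.2] 45.88293734766954
[(583.3, -131.4, 29, 79), (578.3, -198.5, 27, 80)]
red in rack (array([ 569.2, -331.8], dtype=float32), [19.0, 39.2], 178.2) blue (array([ 575.8, -261. ], dtype=float32), [13.6, 41.7], 178.6)
```

View pics/s7.png

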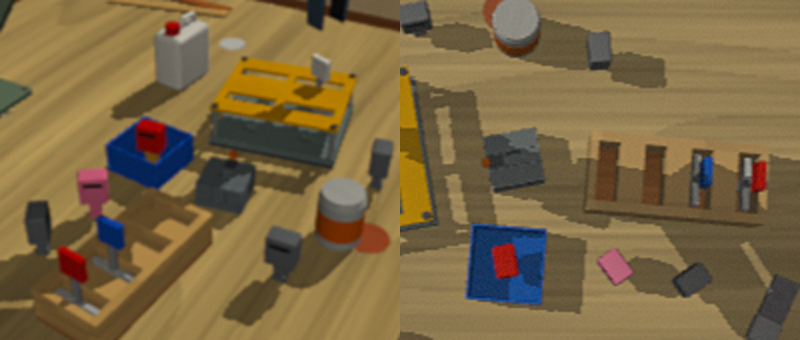

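Red and blue stand in the rack (left 72,265 and 110,232). Now the white paddle.

Call:
send_rows:
  grip: [0, 0, 0, 0, 0, 0, 0, 0]
  xyz:
    - [0, 0, -0.02]
    - [0, 0, -0.04]
    - [0, 0, -0.06]
    - [0, 0, -0.08]
    - [0, 0, -0.095]
    - [0, 0, -0.102]
    - [0, 0, -0.102]
    - [0, 0, -0.102]
  yaw: [0, 0, 0, 0, 0, 0, 0, 0]

```text
time_s: 23.07
ee_pos: [652.6, 292.3, 101.6]
ee_rot: [-180.0, -0.0, -24.5]
force: [-0.1, 0.6, -0.1]
gripper_width: 45.4
gripper_force: 0.0
```

Call:
send_rows:
  grip: [-1, -1, -1, -1, -1, -1, -1, -1]
  xyz:
    - [0, 0, 0]
    - [0, 0, 0]
    - [0, 0, 0]
    - [0, 0, 0]
    - [0, 0, 0]
    - [0, 0, 0]
    - [0, 0, 0]
    - [0, 0, 0]
  yaw: [0, 0, 0, 0, 0, 0, 0, 0]

```text
time_s: 23.73
ee_pos: [652.2, 293.6, 101.3]
ee_rot: [-180.0, -0.0, -24.4]
force: [0.3, -0.0, 2.2]
gripper_width: 12.0
gripper_force: 30.0
```

Call:
send_rows:
  grip: [-1, -1, -1, -1, -1, -1, -1, -1]
  xyz:
    - [0, 0, 0.004]
    - [0, 0, 0.004]
    - [0, 0, 0.004]
    - [0, 0, 0.004]
    - [0, 0, 0.004]
    - [0, 0, 0.004]
    - [0, 0, 0.004]
    - [0, 0, 0.004]
  yaw: [6, 12, 18, 24, 30, 34.6, 34.6, 34.6]

```text
time_s: 24.4
ee_pos: [651.8, 293.3, 104.3]
ee_rot: [180.0, 0.1, 10.1]
force: [0.5, 0.5, -2.6]
gripper_width: 11.6
gripper_force: 30.0
```

Call:
send_rows:
  grip: [-1, -1, -1, -1, -1]
  xyz:
    - [0, 0, 0.008]
    - [0, 0, 0.016]
    - [0, 0, 0.024]
    - [0, 0, 0.03]
    - [0, 0, 0.03]
  yaw: [0, 0, 0, 0, 0]

```text
time_s: 24.82
ee_pos: [653.2, 293.9, 137.7]
ee_rot: [-179.9, -0.3, 10.2]
force: [0.6, 0.0, -2.2]
gripper_width: 11.7
gripper_force: 30.0
```

Call:
send_rows:
  grip: [-1, -1, -1, -1, -1, -1, -1, -1]
  xyz:
    - [0, 0, 0.015]
    - [0, 0, 0.03]
    - [0, 0, 0.045]
    - [0, 0, 0.06]
    - [0, 0, 0.074]
    - [0, 0, 0.074]
    - [0, -0.03, 0.074]
    - [0, -0.06, 0.074]
  yaw: [0, 0, 0, 0, 0, 0, -5, -10]

```text
time_s: 25.48
ee_pos: [651.5, 234.1, 208.0]
ee_rot: [180.0, 0.0, 0.1]
force: [0.7, -0.6, -2.6]
gripper_width: 11.6
gripper_force: 30.0
```

Call:
send_rows:
  grip: [-1, -1, -1, -1, -1, -1, -1, -1]
  xyz:
    - [-0.01, -0.04, 0]
    - [-0.02, -0.08, 0]
    - [-0.03, -0.12, 0]
    - [-0.04, -0.16, 0]
    - [-0.045, -0.2, 0]
    - [-0.05, -0.24, 0]
    - [-0.05, -0.27, 0]
    - [-0.05, -0.28, 0]
  yaw: [-4.8, -4.8, -4.8, -4.8, -4.8, -4.8, -4.8, -4.8]

```text
time_s: 26.15
ee_pos: [601.1, -51.0, 208.3]
ee_rot: [179.9, 0.0, -4.8]
force: [1.4, 0.3, -2.3]
gripper_width: 12.0
gripper_force: 30.0
```

Run:
```python
from h import *
t=grab('top'); st=env.state(); print(st['ee_pos'].round(1),st['ee_rot'].round(1),st['gripper_width'])
print(slots(t)); print('red',rect(t,'red',(340,150,395,220),134),'blue',rect(t,'blue',(310,150,365,220),134))
```

```text
[601.4 -50.7 208.3] [179.9   0.   -4.9] 12.061129593788298
[(579.1, -197.6, 26, 77)]
red (array([ 569.2, -335.9], dtype=float32), [10.9, 38.9], 178.2) blue (array([ 574.7, -261.3], dtype=float32), [13.0, 40.3], 169.4)
```

Call:
send_rows:
  grip: [-1, -1, -1, -1, -1, -1, -1, -1]
  xyz:
    - [-0.005, -0.035, 0]
    - [-0.01, -0.07, 0]
    - [-0.015, -0.105, 0]
    - [-0.019, -0.14, 0]
    - [-0.019, -0.15, 0]
    - [-0.019, -0.15, 0]
    - [-0.019, -0.15, 0]
    - [-0.019, -0.15, -0.02]
  yaw: [0, 0, 0, 0, 0, 0, 0, 0]

```text
time_s: 26.87
ee_pos: [585.9, -195.3, 192.4]
ee_rot: [180.0, -0.5, -4.5]
force: [0.7, -0.3, -1.5]
gripper_width: 11.9
gripper_force: 30.0
```

Call:
send_rows:
  grip: [-1, -1, -1, -1, -1, -1, -1, -1]
  xyz:
    - [0, 0, -0.01]
    - [0, 0, -0.02]
    - [0, 0, -0.03]
    - [0, 0, -0.04]
    - [0, 0, -0.05]
    - [0, 0, -0.06]
    - [0, 0, -0.065]
    - [0, 0, -0.065]
  yaw: [0, 0, 0, 0, 0, 0, 0, 0]

```text
time_s: 27.53
ee_pos: [582.3, -196.3, 122.3]
ee_rot: [-180.0, 0.2, -4.6]
force: [-0.7, 1.1, -0.6]
gripper_width: 12.0
gripper_force: 30.0
```

Call:
send_rows:
  grip: [-1, -1, -1, -1, -1]
  xyz:
    - [0, 0, -0.008]
    - [0, 0, -0.014]
    - [0, 0, -0.02]
    - [0, 0, -0.02]
    - [0, 0, -0.02]
  yaw: [0, 0, 0, 0, 0]

```text
time_s: 27.95
ee_pos: [582.9, -196.6, 103.6]
ee_rot: [-180.0, 0.0, -4.6]
force: [0.8, 0.6, -1.7]
gripper_width: 11.9
gripper_force: 30.0
```

Call:
send_rows:
  grip: [-1, -1, -0.5, -0.2, 0, 0, 0, 0]
  xyz:
    - [0, 0, -0.002]
    - [0, 0, -0.003]
    - [0, 0, -0.003]
    - [0, 0, -0.003]
    - [0, 0, -0.002]
    - [0, 0, 0]
    - [0, 0, 0.03]
    - [0, 0, 0.07]
  yaw: [0, 0, 0, 0, 0, 0, 0, 0]

```text
time_s: 28.62
ee_pos: [580.8, -195.8, 171.4]
ee_rot: [-179.9, 0.5, -4.6]
force: [0.8, -0.2, -0.7]
gripper_width: 45.1
gripper_force: 0.0
```

Call:
send_rows:
  grip: [0, 0, 0, 0, 0, 0, 0, 0]
  xyz:
    - [0, 0, 0.04]
    - [0, 0, 0.08]
    - [-0.03, 0, 0.08]
    - [-0.06, 0, 0.08]
    - [-0.1, 0, 0.08]
    - [-0.14, 0, 0.08]
    - [-0.18, 0, 0.08]
    - [-0.18, 0, 0.08]
  yaw: [0, 0, 0, 0, 0, 0, 0, 0]

```text
time_s: 29.28
ee_pos: [396.1, -195.3, 254.1]
ee_rot: [-180.0, 0.3, -4.7]
force: [-0.5, 0.2, -0.5]
gripper_width: 45.3
gripper_force: 0.0
```

Run:
```python
from h import *
s=grab('scene'); t=grab('top'); st=env.state(); print(st['ee_pos'].round(1),st['gripper_width'])
a=cv2.resize(s['frame'][120:290,160:360,::-1],None,fx=2,fy=2,interpolation=cv2.INTER_CUBIC)
b=cv2.resize(t['frame'][100:270,190:390,::-1],None,fx=2,fy=2,interpolation=cv2.INTER_CUBIC)
cv2.imwrite('pics/s8.png',np.hstack([a,b]))
```

```text
[ 402.4 -196.6  254.9] 45.72803599071269
```

View pics/s8.png

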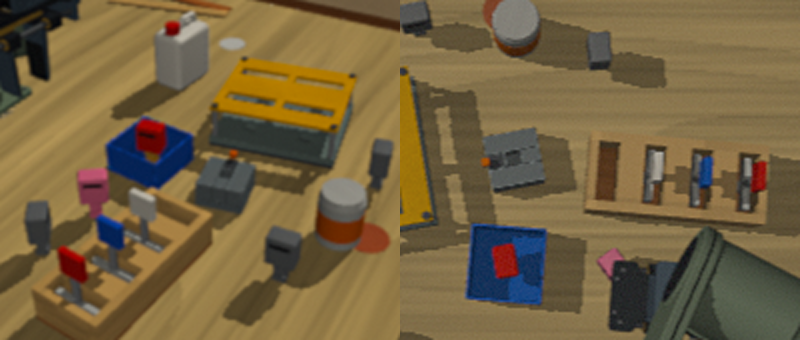

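All three paddles stand in the rack (left 72,265; 110,232; 143,205), the plug is in the dish (150,135), the mixer is empty and the arm is clear.

Call:
send_rows:
  grip: [0, 0, 0, 0, 0, 0]
  xyz:
    - [0, 0, 0]
    - [0, 0, 0]
    - [0, 0, 0]
    - [0, 0, 0]
    - [0, 0, 0]
    - [0, 0, 0]
  yaw: [0, 0, 0, 0, 0, 0]

```text
time_s: 29.88
ee_pos: [403.5, -196.5, 253.7]
ee_rot: [-180.0, 0.0, -4.6]
force: [-0.2, -0.1, -0.4]
gripper_width: 45.8
gripper_force: 0.0
```

```bash
python3 -c "
from h import *
print(env.job_done())"
```

```text
the job is handed in; nothing more can be done
None
```

I pulled the red safety plug first and put it in the blue dish, then stood all three paddles present (red, blue, white) upright in the rack; I handed the job in at about 30 s, but no verdict came back.

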